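# Slide the stone rest of the sanding jig into its notch

## Robot

A 7-joint arm with a two-finger parallel gripper is mounted at the origin on a cart in front of the work surface, level with it; the furniture and walls round the work are solid. World frame = base frame: x ahead of the robot, y to its left, z up, the work surface at z = 0. Lengths are in m, angles in rad, forces in N, time in s.
With the tool pointing down it reaches from about 0.425 to 0.925 m from the base axis. Payload 6.8 kg.
Tool frame: the origin (TCP) lies at the very end of the fingers, on their centre line; the grasp point (between the pads) lies bot.grip_point_offset behind it (bot.grip_point_offset is the distance from the TCP to the grasp point, in m); z points along the fingers, y is the line along which they close (so a half turn about z gives the same grasp; the last joint's range is limited). The gripper opens to 85 mm and grips with 20 to 120 N. Pads are 22 mm wide; open, the fingers measure 114 mm over their backs; the gripper's body (76 mm by 85 mm) begins 54 mm behind the grasp point. The pads swing forward as they close: fully open they stand 13 mm farther back than shut.
Start: joints at [1.18, 0.477, 0.022, 1.555, -0.011, 1.109, -0.083], TCP at [0.188, -0.648, 0.231] pointing down, gripper open.
Joint ranges: [-2.96, 2.96], [-0.34, 2.1], [-1.41, 1.46], [0.24, 2.44], [-1.37, 4.51], [0.17, 1.92], [-2.96, 2.96]. Speed limits (rad/s): [2.39, 2.39, 3.14, 3.14, 3.14, 3.14, 3.14].

## Interface

Orientations are given as a unit quaternion [w, x, y, z].
In Python, from station import bot, imaging gives the robot as it stands. The module is installed in compiled form; this text tells all that it offers.
- The arm moves only by the tool carry_out, never from a script. Its argument "targets" is one flat list of numbers, 5 for each row, row after row: the closure in counts, from 0 (fully open) to 255 (shut), then the shift along the world's x, y, z in mm, then the turn about the world's z in degrees. A call has 1 to 20 rows; each row shifts and turns the commanded pose from where the row before left it; what a row does not reach is not made up. A row lasts 1/10 s, in which the tool goes at most 50 mm and 8.59 degrees, less where a joint would pass 70% of its speed; a pose out of reach is approached as far as the arm can. A call is refused whole if a number of a shift passes 50 or a number of a turn 8.59, either way. A call with a gripper value outside its range is refused whole. The fingers move at their own pace and stop on an object; "newtons" is the grip in N (left out, the last holds). Time passes only in rows, so rows that do not move let the fingers close. It gives the time, the measured TCP pose, the force, the opening and the grip force at its end, in the units of the state.
- bot.get_obs(): the state, without advancing time (a new reading comes with each control period).
- imaging.read_camera(name): name is "scene" or "top"; returns a dict with "frame" (384x512x3 uint8, red, green, blue), "fov_y" (degrees; the focal length in pixels is half the picture's height over the tangent of half this angle, whatever the lens; pixels are square), "cx", "cy" (the principal point, pixels), "pose" (4x4, takes a point from camera to world coordinates). Camera axes: x right, y up, looking along -z (the intrinsics and any distortion apply to the point x, -y, -z); pixel columns grow to the right and rows downward; lengths in m; the calibration is good to about 2 mm. A picture is of the moment at which its call begins. There is no depth.
- bot.hand_in(): hands the job in; it is judged then, once.
The state is a dict: "t": time; "q": joint angles; "joint_vel": joint speeds; "joint_torque": joint torques, N m; "eef_pos": TCP position; "tool_rot": TCP orientation; "contact_force": force on the tool from outside, world axes, zero at the start; "torque": the same for the moment, N m; "gripper_width": opening from 0.0 (shut) to 1.0 (fully open); "grasp_force": force on a finger pad.
Only numpy, scipy, OpenCV 4.12 (cv2) and the standard library are available. Lean on these libraries where they do the work, as an engineer would, in place of code of your own. Each camera call takes 0.05 s, during which the arm holds its last target. There are 200 camera calls.

## Task

Without gripping or lifting it, push the pale board with the green pad along the rails of the sanding jig with a fingertip until you feel it drop into the locating notch, between the brass strips. Leave it lying flat at the bottom of the notch and take your hand away. Do not disturb the two seal stones and the loupe that stand beside the jig.

Things in the scene. Friction and masses are not known exactly. Their poses are not given: they have to be found in the camera images.
- jig: Wooden sanding jig fixed to the table, 170 (x) x 320 (y) mm; origin at the centre of its underside; z up; the board is pushed along its +y. Two rails along y, 22 mm wide, centred at x = -56 and +56 mm, tops 40 mm above the table, from y = -155 to +155 mm. Dark cheeks outside them (inner faces at x = -67 and +67 mm, tops 46 mm high) guide the board.
- notch_home (a point): Middle of the locating notch, on its floor, midway between the rails (jig frame x 0, y 80, z 30 mm); axes as the jig's. Notch: both rails cut 10 mm down from y = 37 to 123 mm, square ends, marked by brass strips on the cheeks. The seated board's origin lies here, with 3 mm play either way along y and 2 mm along x.
- rest_board: Loose pale wooden board with a green pad, 130 (x) x 80 (y) x 16 (z) mm, about 0.25 kg; origin at the centre of its underside. It starts flat on both rails (top 56 mm above the table), in line with the jig, 120 to 170 mm short of the notch. Over the notch its leading edge dips first and the trailing edge rises, up to 10 mm; then it drops flat, stopped by the notch's far end.
- push_edge (a point): Middle of the board's trailing edge, halfway up its 16 mm thickness: the place to push, towards the board's +y. Below and behind it the gap between the rails (90 mm wide) is open down to the jig's base (10 mm above the table) along the whole way, so that a fingertip may reach below the rail tops.
- green_stone: Loose bystander: grey-green seal stone with a knob top, 18 x 18 x 59 mm, standing beside the jig on its -x side; origin at the centre of its foot.
- cream_stone: Loose bystander: cream seal stone with a knob top, 19 x 19 x 56 mm, standing beside the jig on its +x side; origin at the centre of its foot.
- loupe: Loose bystander: black round loupe, 38 mm across and 30 mm high, standing beside the jig on its +x side; origin at the centre of its foot.

How it is judged:
At the end, for the whole second after the job is handed in: The board lies at rest in the notch: its origin within 5 mm of the notch point along the jig's x and y and less than 2.5 mm above the notch floor, tilted less than 0.04 rad and turned less than 0.08 rad from the jig; the two stones and the loupe stand upright within 20 mm of where they were (y of rest_board in the frame of notch_home between -0.005 and 0.005 m and x of rest_board in the frame of notch_home between -0.005 and 0.005 m and z of rest_board in the frame of notch_home below 0.0025 m and angle between rest_board's own z axis and vertical below 0.04 rad and angle between the x axis of rest_board and the x axis of jig, either way round below 0.08 rad and linear speed of rest_board below 0.01 m/s and distance of each of green_stone, cream_stone, loupe from where it was at the start of the episode below 0.02 m and angle between each of green_stone, cream_stone, loupe's own z axis and vertical below 0.2 rad); the robot touches nothing.
It fails at once if the board is lifted: its origin rises more than 12 mm above the tops of the rails (z of rest_board in the frame of notch_home above 0.022 m).
It fails at once if the board is tipped by more than 0.5 rad (angle between rest_board's own z axis and vertical above 0.5 rad).
It fails at once if a seal stone or the loupe is moved more than 20 mm or knocked over (distance of any of green_stone, cream_stone, loupe from where it was at the start of the episode above 0.02 m or angle between any of green_stone, cream_stone, loupe's own z axis and vertical above 0.5 rad).
It also fails if it takes over 35 s, if anything falls off the work surface, if the arm or the gripper's body presses on something with over 40 N, if the wrist force passes 120 N, or if a joint passes its speed limit or range.

## Working session

There is one attempt and no reset: what is moved stays moved. The work goes in short steps, Python scripts to look and compute and a tool call to move; the robot and the scene stay as the last step left them, time stands still between calls to the robot, and variables do not carry over. Pictures are saved under pics/ and viewed, at most 10 in all, crops included, and the job is handed in when it is done.

Besides the shell and the picture viewer there is one more tool, called after "Request:" as name(argument=value, ...) on one line, values as JSON. carry_out: Moves the arm, as the interface text tells. Its arguments: {"type":"object","properties":{"targets":{"type":"array","items":{"type":"number"}},"newtons":{"type":"number"}},"required":["targets"]}

```bash
mkdir -p pics; python3 - <<'E'
from station import bot, imaging
import cv2,numpy as np
for n in("scene","top"):
    d=imaging.read_camera(n); cv2.imwrite(f"pics/{n}0.png",d["frame"][:,:,::-1])
    print(n,d["fov_y"],d["cx"],d["cy"],np.round(d["pose"],4).tolist(),[k for k in d])
o=bot.get_obs();print(o["t"],o["eef_pos"],o["tool_rot"],o["contact_force"],bot.grip_point_offset)
E
```

```text
scene 43.52901273016049 262.0218124469986 180.07251887610954 [[-0.5381, 0.5829, -0.6089, 0.016], [-0.8427, -0.3888, 0.3725, 0.2495], [-0.0196, 0.7135, 0.7004, 0.7038], [0.0, 0.0, 0.0, 1.0]] ['frame', 'fov_y', 'cx', 'cy', 'pose']
top 50.749593144672275 251.71279975580183 191.42000441720165 [[0.0246, 0.996, -0.0859, 0.4652], [-0.9992, 0.0271, 0.0277, -0.0921], [0.0299, 0.0851, 0.9959, 0.8988], [0.0, 0.0, 0.0, 1.0]] ['frame', 'fov_y', 'cx', 'cy', 'pose']
0.1 [ 0.18815763 -0.64767883  0.2304265 ] [-8.01615899e-04  9.90023797e-01  1.40897859e-01 -1.79984066e-04] [-0.09219787 -0.54769091 -0.77065011] 0.0187
```

View pics/scene0.png

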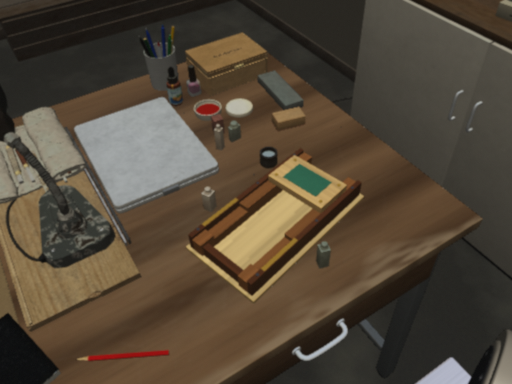

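View pics/top0.png

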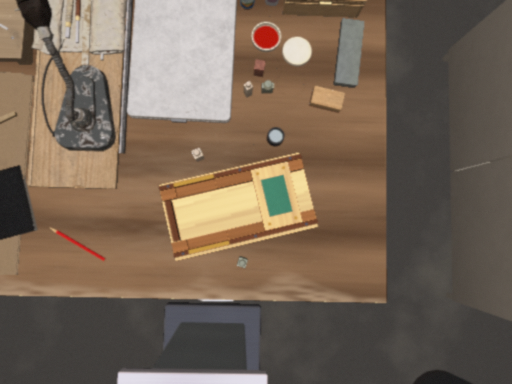

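The scene view shows the board with its green pad at about (307,180) and brass strips at about (222,217) and (277,258). In the top view the pad is at (277,196), the brass strips at (193,180) and (208,248), the loupe at (276,136), the stones at (197,154) and (242,262). The push runs to image left, which is about world +y.

```bash
cat > h.py <<'E'
import cv2,numpy as np
from station import bot, imaging
def cam(n):
    d=imaging.read_camera(n); d["f"]=192/np.tan(np.radians(d["fov_y"]/2)); return d
def ray(d,p):
    v=np.array([(p[0]-d["cx"])/d["f"],-(p[1]-d["cy"])/d["f"],-1]); return d["pose"][:3,3],d["pose"][:3,:3]@v
def plane(d,p,z):
    o,v=ray(d,p); return o+v*(z-o[2])/v[2]
def tri(a,pa,b,pb):
    o,v=ray(a,pa);q,w=ray(b,pb); s=np.linalg.lstsq(np.c_[v,-w],q-o,rcond=None)[0]
    A,B=o+v*s[0],q+w*s[1]; return (A+B)/2,np.linalg.norm(A-B)
def blobs(d,lo,hi,amin,box):
    m=cv2.inRange(cv2.cvtColor(d["frame"],cv2.COLOR_RGB2HSV),lo,hi); k=np.zeros_like(m); x0,y0,x1,y1=box; k[y0:y1,x0:x1]=255
    c=[c for c in cv2.findContours(m&k,cv2.RETR_EXTERNAL,cv2.CHAIN_APPROX_NONE)[0] if cv2.contourArea(c)>amin]
    return sorted(c,key=cv2.contourArea,reverse=True)
def cen(c):
    m=cv2.moments(c); return m["m10"]/m["m00"],m["m01"]/m["m00"]
BOX={"scene":(180,140,370,300),"top":(150,145,325,265)}
E
python3 - <<'E'
from h import *
S,T=cam("scene"),cam("top")
g={}
for n,d in(("scene",S),("top",T)):
    c=blobs(d,(65,90,40),(95,255,255),100,BOX[n]); g[n]=cen(c[0]); print(n,"green",len(c),g[n],cv2.contourArea(c[0]))
    if n=="top":
        q=cv2.boxPoints(cv2.minAreaRect(c[0])); print("pad corners",[np.round(plane(d,p,.056),4)[:2].tolist() for p in q])
    b=blobs(d,(16,170,90),(30,255,255),25,BOX[n])
    for k in b[:6]: print(" brass",np.round(cen(k),1),cv2.contourArea(k),np.round(plane(d,cen(k),.046),4))
print("green tri",tri(S,g["scene"],T,g["top"]))
a=cv2.resize(T["frame"][140:275,150:325],None,fx=4.4,fy=4.4,interpolation=cv2.INTER_CUBIC)
cv2.imwrite("pics/topcrop.png",a[:,:,::-1])
E
```

```text
scene green 1 (307.0149172769189, 179.53810686194737) 614.5
 brass [278.9 254.1] 194.5 [ 0.4217 -0.0281  0.046 ]
 brass [220.1 211.8] 104.0 [0.5605 0.0083 0.046 ]
top green 1 (276.20562306409334, 195.2592327853228) 699.5
pad corners [[0.5612, -0.1359], [0.5732, -0.1787], [0.501, -0.1981], [0.4893, -0.1555]]
green tri (array([ 0.53112663, -0.16685406,  0.05752745]), np.float64(0.00014985862225295134))
```

View pics/topcrop.png

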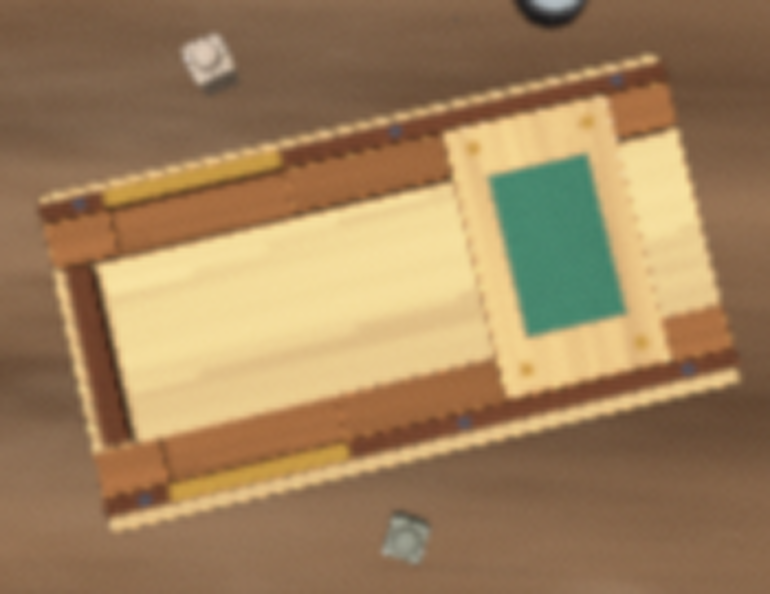

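The pad triangulates to (0.531, -0.167, 0.0575). The jig yaw is about 15° and the board is about 162 mm short of the notch. In the crop the gap behind the trailing edge is open at about (680,220). I'll move in behind it with the gripper shut.

Request:
carry_out(targets=[255,24,27,0,-0.1,255,24,27,0,-0.1,255,24,27,0,-0.1,255,24,27,0,-0.1,255,24,27,0,-0.1,255,24,27,0,-0.1,255,24,27,0,-0.1,255,24,27,0,-0.1,255,24,27,0,-0.1,255,24,27,0,-0.1,255,24,27,0,-0.1,255,24,27,0,-0.1,255,24,27,0,0,255,24,27,0,0,255,24,27,0,0,255,2,3,-25,0,255,0,0,-25,0,255,0,0,-25,0,255,0,0,-25,0,255,0,0,0,0], newtons=40)

```text
t: 2.2
eef_pos: [0.5478, -0.2393, 0.1278]
tool_rot: [-0.002, 0.991, 0.131, -0.003]
contact_force: [-1.2, 0.3, -0.2]
gripper_width: 0.001
grasp_force: 0.0
```

Request:
carry_out(targets=[255,2,0,-20,0,255,0,0,-20,0,255,0,0,-20,0,255,0,0,-15,0,255,0,0,-10,0,255,0,0,-10,0,255,0,0,0,0,255,0,0,0,0])

```text
t: 3.0
eef_pos: [0.5527, -0.2403, 0.0367]
tool_rot: [0.0, 0.991, 0.13, 0.0]
contact_force: [0.3, -1.1, 1.2]
gripper_width: 0.003
grasp_force: 0.0
```

```bash
python3 - <<'E'
from h import *
S,T=cam("scene"),cam("top")
a=cv2.resize(T["frame"][140:275,150:325],None,fx=2.9,fy=2.9); b=cv2.resize(S["frame"][120:300,180:380],None,fx=2,fy=2)
h=max(a.shape[0],b.shape[0]); a,b=[cv2.copyMakeBorder(i,0,h-i.shape[0],0,0,0) for i in(a,b)]
im=cv2.resize(np.hstack([a,b]),(800,int(800*h/(a.shape[1]+b.shape[1])))); cv2.imwrite("pics/s1.png",im[:,:,::-1])
E
```

```text
(no output)
```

View pics/s1.png

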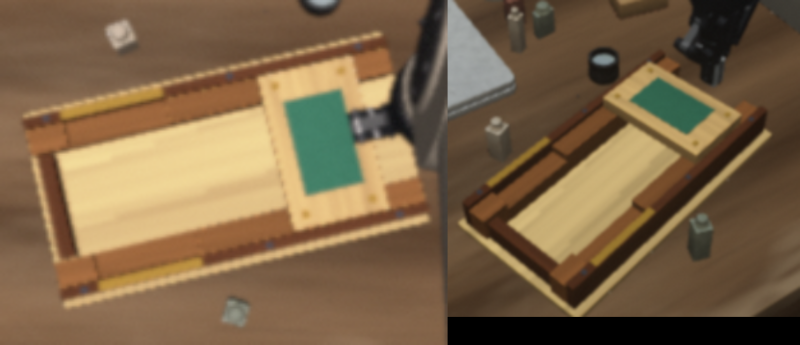

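The view (left half) shows the finger end near (355,125), surprisingly close to the pad; I'll project the TCP to check it.

```bash
python3 - <<'E'
from h import *
T=cam("top");S=cam("scene");o=bot.get_obs();e=o["eef_pos"];print(e)
ims=[]
for d,(x0,y0,x1,y1) in((T,(250,140,330,240)),(S,(265,120,365,220))):
    a=np.ascontiguousarray(cv2.resize(d["frame"][y0:y1,x0:x1],None,fx=5,fy=5,interpolation=cv2.INTER_CUBIC))
    for P,c in((e,(255,0,0)),(e+[0,0,.07],(0,0,255)),(np.array([.5414,-.2055,.056]),(255,255,0)),(np.array([.5311,-.1669,.056]),(255,0,255))):
        q=d["pose"][:3,:3].T@(P-d["pose"][:3,3]); u=d["cx"]+d["f"]*q[0]/-q[2]; v=d["cy"]-d["f"]*q[1]/-q[2]
        cv2.circle(a,(int((u-x0)*5),int((v-y0)*5)),4,c,-1); print(round(u,1),round(v,1))
    ims.append(a)
h=max(i.shape[0] for i in ims);ims=[cv2.copyMakeBorder(i,0,h-i.shape[0],0,0,0) for i in ims]
im=np.hstack(ims);im=cv2.resize(im,(800,int(800*h/im.shape[1])));cv2.imwrite("pics/s2.png",im[:,:,::-1])
E
```

```text
[ 0.55287167 -0.24038838  0.03700086]
309.6 186.8
315.8 183.4
294.6 190.9
276.1 195.3
329.5 166.5
332.3 139.8
319.8 169.4
307.0 180.1
```

View pics/s2.png

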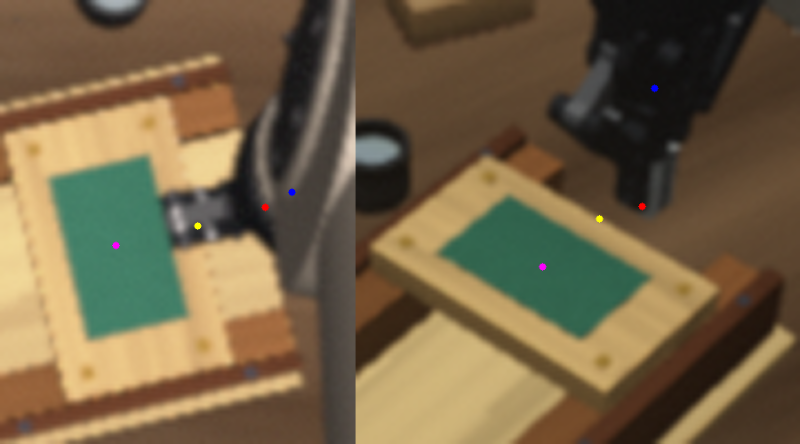

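The scene view puts the fingertip right at the TCP projection, behind the trailing edge. The part over the board in the top view is a knuckle high above it. Starting the push.

Request:
carry_out(targets=[255,-0.8,2.9,-2,0,255,-0.8,2.9,-2,0,255,-0.8,2.9,0,0,255,-0.8,2.9,0,0,255,-0.8,2.9,0,0,255,-0.8,2.9,0,0,255,-0.8,2.9,0,0,255,-0.8,2.9,0,0,255,-0.8,2.9,0,0,255,-0.8,2.9,0,0,255,-0.8,2.9,0,0,255,-0.8,2.9,0,0,255,-0.8,2.9,0,0,255,-0.8,2.9,0,0,255,-0.8,2.9,0,0])

```text
t: 4.7
eef_pos: [0.5403, -0.1965, 0.0323]
tool_rot: [0.0, 0.991, 0.131, 0.0]
contact_force: [1.1, -1.9, 0.2]
gripper_width: 0.0
grasp_force: 1.0
```

```bash
cat > m.py <<'E'
from h import *
S,T=cam("scene"),cam("top");o=bot.get_obs()
c=blobs(T,(65,90,40),(95,255,255),100,BOX["top"])[0];s=blobs(S,(65,90,40),(95,255,255),100,BOX["scene"])[0]
p,e=tri(S,cen(s),T,cen(c)); print("pad",p,e,"areas",cv2.contourArea(s),cv2.contourArea(c),"ang",cv2.minAreaRect(c)[2])
uy=np.array([-.2588,.9659]);ux=np.array([.9659,.2588])
for nm,P in(("pad",p[:2]),("tcp",o["eef_pos"][:2])):
    q=P-[.4911,-.0099]; print(nm,"jig dx,dy from notch mm",np.round([q@ux*1e3,q@uy*1e3],1))
print(o["t"],o["eef_pos"],o["contact_force"])
E
python3 m.py
```

```text
pad [ 0.52178738 -0.14229893  0.06148435] 0.0004197956045597747 areas 644.0 547.0 ang 75.96376037597656
pad jig dx,dy from notch mm [  -4.6 -135.8]
tcp jig dx,dy from notch mm [  -0.7 -192.5]
4.8 [ 0.54022068 -0.19599546  0.03231537] [-0.46087046 -0.34141352  0.41663328]
```

Request:
carry_out(targets=[255,-0.8,2.9,0,0,255,-0.8,2.9,0,0,255,-0.8,2.9,0,0,255,-0.8,2.9,0,0,255,-0.8,2.9,0,0,255,-0.8,2.9,0,0,255,-0.8,2.9,0,0,255,-0.8,2.9,0,0,255,-0.8,2.9,0,0,255,-0.8,2.9,0,0,255,-0.8,2.9,0,0,255,-0.8,2.9,0,0,255,-0.8,2.9,0,0,255,-0.8,2.9,0,0,255,-0.8,2.9,0,0,255,-0.8,2.9,0,0,255,-0.8,2.9,0,0,255,-0.8,2.9,0,0,255,-0.8,2.9,0,0,255,-0.8,2.9,0,0])

```text
t: 6.8
eef_pos: [0.5243, -0.1385, 0.0323]
tool_rot: [0.0, 0.991, 0.131, -0.0]
contact_force: [1.0, -2.4, -0.5]
gripper_width: 0.0
grasp_force: 1.0
```

```bash
cat >> m.py <<'E'
q=plane(S,cen(s),.0575)[:2]-[.4911,-.0099]; print("scene-only pad",np.round([q@ux*1e3,q@uy*1e3],1))
r=cv2.boxPoints(cv2.minAreaRect(s)); w=[plane(S,x,.0575)[:2] for x in r]; print("pad edge angles",[round(float(np.degrees(np.arctan2(*(w[i+1]-w[i])[::-1]))),1) for i in range(3)])
E
python3 m.py
```

```text
pad [ 0.50458092 -0.07876927  0.06626681] 0.008923835163911015 areas 723.0 308.0 ang 76.4295654296875
pad jig dx,dy from notch mm [ -4.8 -70. ]
tcp jig dx,dy from notch mm [  -1.2 -132.3]
6.9 [ 0.52414998 -0.1379694   0.03227637] [-0.01472735  0.22938084  0.22757861]
scene-only pad [ -3.2 -78.7]
pad edge angles [-56.9, -164.9, 119.7]
```

Request:
carry_out(targets=[255,-0.7,2.9,0,0,255,-0.7,2.9,0,0,255,-0.7,2.9,0,0,255,-0.7,2.9,0,0,255,-0.7,2.9,0,0,255,-0.7,2.9,0,0,255,-0.7,2.9,0,0,255,-0.7,2.9,0,0,255,-0.7,2.9,0,0,255,-0.7,2.9,0,0,255,-0.7,2.9,0,0,255,-0.7,2.9,0,0,255,-0.7,2.9,0,0,255,-0.7,2.9,0,0,255,-0.7,2.9,0,0,255,-0.7,2.9,0,0,255,-0.7,2.9,0,0,255,-0.7,2.9,0,0,255,-0.7,2.9,0,0,255,-0.7,2.9,0,0])

```text
t: 8.9
eef_pos: [0.5108, -0.081, 0.0326]
tool_rot: [0.0, 0.991, 0.13, 0.0]
contact_force: [0.5, -5.7, 6.1]
gripper_width: 0.001
grasp_force: 3.5
```

```bash
python3 m.py; python3 - <<'E'
from h import *
cv2.imwrite("pics/s3.png",cv2.resize(cam("scene")["frame"][130:300,180:380],None,fx=3.4,fy=3.4)[:,:,::-1])
E
```

```text
Traceback (most recent call last):
  File "m.py", line 3, in <module>
    c=blobs(T,(65,90,40),(95,255,255),100,BOX["top"])[0];s=blobs(S,(65,90,40),(95,255,255),100,BOX["scene"])[0]
      ~~~~~~~~~~~~~~~~~~~~~~~~~~~~~~~~~~~~~~~~~~~~~~~^^^
IndexError: list index out of range
```

View pics/s3.png

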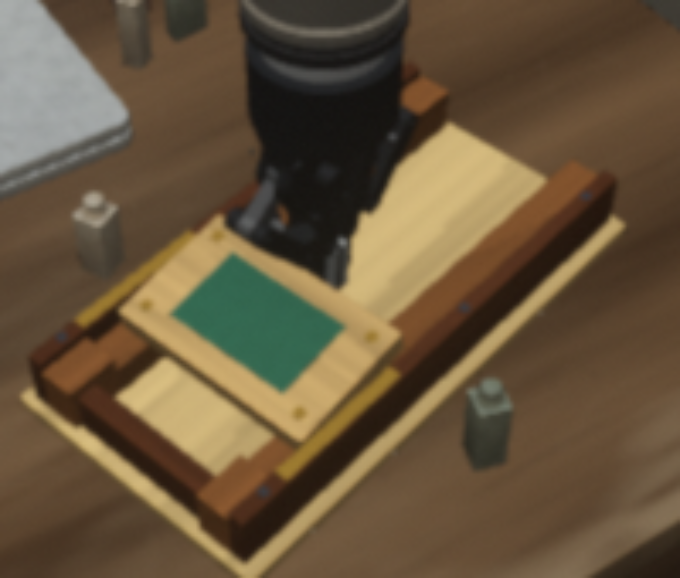

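The board's front dips in the notch and its trailing edge is raised, with the finger behind it at about (335,260). About 20 mm remain, so I'll go slower.

Request:
carry_out(targets=[255,-0.5,1.9,0,0,255,-0.5,1.9,0,0,255,-0.5,1.9,0,0,255,-0.5,1.9,0,0,255,-0.5,1.9,0,0,255,-0.5,1.9,0,0,255,-0.5,1.9,0,0,255,-0.5,1.9,0,0])

```text
t: 9.85
eef_pos: [0.5063, -0.0653, 0.0323]
tool_rot: [0.0, 0.991, 0.131, 0.0]
contact_force: [0.3, -2.2, -0.5]
gripper_width: 0.002
grasp_force: 0.6
```

Request:
carry_out(targets=[255,-0.3,1,0,0,255,-0.3,1,0,0,255,-0.3,1,0,0,255,-0.3,1,0,0])

```text
t: 10.25
eef_pos: [0.5052, -0.0616, 0.0323]
tool_rot: [0.0, 0.991, 0.13, 0.0]
contact_force: [1.3, -1.9, -0.1]
gripper_width: 0.002
grasp_force: 0.9
```

```bash
python3 - <<'E'
from h import *
d=cam("scene");print(bot.get_obs()["contact_force"])
cv2.imwrite("pics/s4.png",cv2.resize(d["frame"][130:300,180:380],None,fx=3.4,fy=3.4)[:,:,::-1])
E
```

```text
[ 0.24426993 -1.91584951 -0.26930025]
```

View pics/s4.png

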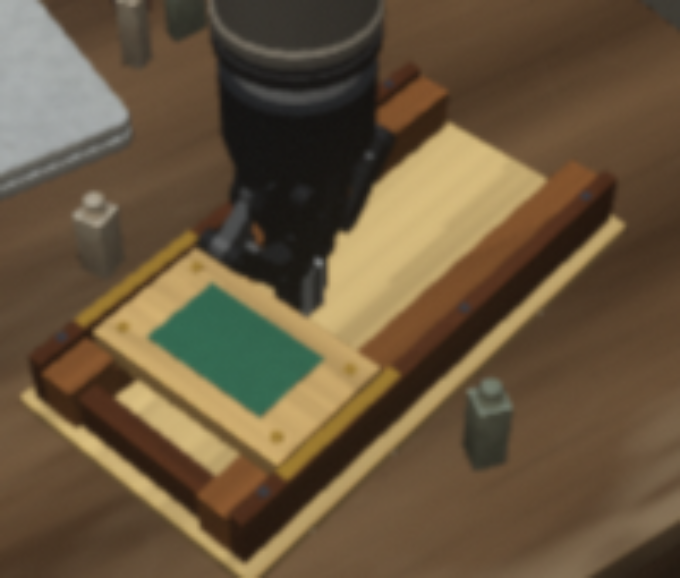

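The board now looks low and flat between the brass strips, level with the cheek tops. I'll back off, lift and check.

Request:
carry_out(targets=[255,0.8,-3,0,0,255,2.6,-9.6,0,0,255,2.6,-9.6,0,0,255,2.6,-9.6,0,0,255,0,0,20,0,255,0,0,30,0,255,0,0,40,0,255,6,-25,40,0,255,10,-40,20,0,255,10,-40,0,0,255,10,-40,0,0,255,10,-40,0,0,255,0,-40,0,0,255,0,0,0,0])

```text
t: 11.7
eef_pos: [0.5574, -0.3271, 0.1819]
tool_rot: [0.002, 0.992, 0.126, -0.001]
contact_force: [-1.3, 0.2, -0.2]
gripper_width: -0.002
grasp_force: 0.0
```

```bash
python3 m.py; python3 - <<'E'
from h import *
a=cv2.resize(cam("top")["frame"][140:275,150:260],None,fx=3.4,fy=3.4,interpolation=2);b=cv2.resize(cam("scene")["frame"][170:305,180:290],None,fx=3.4,fy=3.4,interpolation=2)
cv2.imwrite("pics/s5.png",np.hstack([a,b])[:,:,::-1])
E
```

```text
pad [ 0.4892482  -0.01003305  0.04700113] 0.00025387200145160195 areas 837.5 702.5 ang 75.96376037597656
pad jig dx,dy from notch mm [-1.8  0.4]
tcp jig dx,dy from notch mm [ -15.  -317.4]
11.8 [ 0.55878613 -0.32034068  0.18180636] [0.20685814 1.72839494 0.10785407]
scene-only pad [-8.   6.4]
pad edge angles [-58.9, -165.6, 117.6]
```

View pics/s5.png

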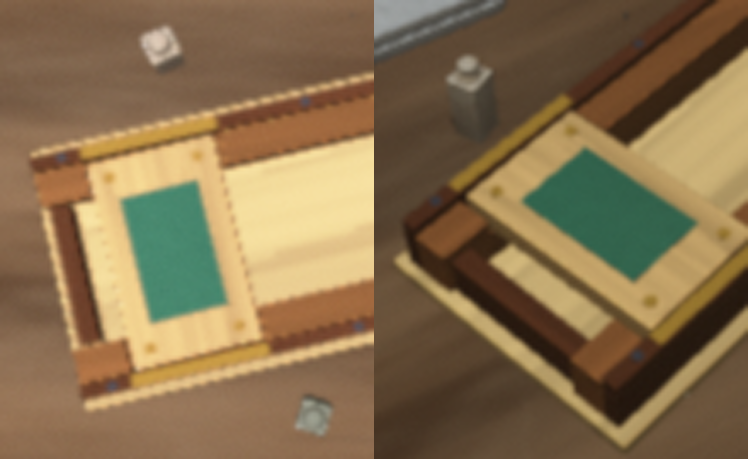

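The pad's height fell from 57.5 to 47.0 mm, so the board sits flat on the notch floor, level with the brass strips in both views. The stones look untouched.

```bash
python3 -c "
from station import bot
print(bot.hand_in())"
```

```text
the job is handed in; nothing more can be done
None
```

I pushed the board along the rails into the notch and handed the job in. It lies flat at the bottom (pad 10.5 mm lower, within about 2 mm of the notch point by camera), the hand is clear, the stones look unmoved, and I did not re-check the loupe at the end; no verdict came back.

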